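# Close the T-joint in the tacking jig: cam to its low point, then slide home

### The job

The flat bar in the tacking jig has to butt against the clamped cross bar, but the eccentric cam still holds the follower slide back. Push the cam's lever round with your fingertips, anticlockwise seen from above, until it rests at its stop pin and the cam's low point faces the slide's follower arm; only then push the slide's upright plate forward until the slide has driven the flat bar firmly against the cross bar, and take your hand away. Push gently and pinch or lift nothing, touch the flat bar only with the slide, and leave the magnet, punch, nut, spanner, mug and pliers where they lie.

Things in the scene. Friction and masses are not known exactly. Their poses are not given: they have to be found in the camera images.
- jig: Tacking jig, fixed to the bench: grey steel plate 320 (x) x 200 (y) x 12 mm. Origin under the plate on the centre line of slide and flat bar; x forward, the way the slide travels (away from the robot, yaw -0.3 to 0.12), y left, z up. Plate spans x -155 to 165. Fences 8 mm high at y +-16.5 to 28.5 guide the flat bar; ways at y +-19 to 43, x -148 to -36, top 26 above the bench, carry the slide.
- cross_face (a point): Middle of the near face of the cross bar, 17 above the bench, at jig x = 115, y = 0. The cross bar is a square steel bar 30 x 30 x 240 mm, clamped across the far end of the jig, top 42 above the bench. The front end of the flat bar must meet this face.
- cam (a joint): Turn of the eccentric cam about its upright pivot, rad, 0 to 3.14, growing anticlockwise seen from above. 0: its high point (36 mm from the pivot) faces the follower arm; 3.14: its low point (12 mm) faces it and the lever rests at its stop pin. Starts at 0.35 to 0.75. It stays where it is left; turning it takes about 2.5 to 3 N at the knob.
- cam_axis (a point): Pivot of the cam, at mid-thickness of the disc, 33 above the bench; at jig x -10, y -70, right of the slide. The cam is a dark steel disc 48 mm across, 15 thick, pivoted 12 mm off its centre; a nut tops the pivot, to 60 above the bench.
- lever_knob (a point): Middle (68 above the bench) of the black upright knob at the end of the cam's lever: 21 mm across, from 48 to 88 above the bench, 90 mm from the pivot. Direction from the pivot: jig yaw + 2.967 rad + joint cam. At first it points back to the robot, slightly right; at its stop forward, 10 deg right. It sweeps over the jig's right side, way clear. Push on its left side first, then follow the arc.
- slide (a joint): Travel of the follower slide along the jig's x, m. 0: drawn right back; starts at 0 to 0.012; at 0.044 its nose holds the flat bar against the cross bar. With the cam high its follower arm strikes the cam at about 0.021 to 0.025 and goes no farther. Takes about 2 N, with the flat bar about 4 to 6 N; stays where it is left.
- slide_push (a point): Where to push the slide: middle of the rear face (towards the robot) of its upright steel plate, 52 above the bench. Plate 50 wide, 10 thick, 21 to 67 above the bench, square to the jig's x, face at jig x = -119 mm + joint slide, y = 0; clear space behind it. The slide is 36 wide, under 43 high ahead of the plate; its nose ends 70 mm ahead of this face.
- follower (a point): Front face of the slide's follower arm, where it meets the cam: an arm 18 x 70 mm that sticks out to the right of the slide to jig y = -88, 27 to 39 above the bench. This point moves with the slide, at jig x = -67 mm + joint slide, y = -70.
- bar_centre (a point): Centre of the loose flat bar: dark steel, 30 x 120 x 10 mm, about 0.28 kg, lying on the plate between the fences, its length along the jig's x axis (the point's own y axis). Its front end is 60 mm ahead of this point; it touches the cross bar when this point is at jig x = 55. Starts 20 to 30 mm short of that, its rear end 3 to 23 mm in front of the slide's nose.
- magnet: Orange magnetic square, 65 x 65 x 15 mm, lying loose on the left of the plate near the cross bar. Origin at its underside. Leave it.
- punch: Centre punch, 12 x 116 x 12 mm, lying loose on the left of the plate along the slide. Origin at its underside. Leave it.
- nut: M12 nut, 22 x 19 x 10 mm, lying loose on the plate's near left corner. Origin at its underside. Leave it.
- spanner: Spanner, 176 mm long, 5 thick, lying loose on the bench left of the jig. Leave it.
- mug: White enamel mug, 69 x 93 x 91 mm, standing on the bench left of the jig's far end. Leave it.
- pliers: Locking pliers, 250 mm long, 16 thick, lying on the bench near its front edge, left of the jig. Leave it.

How it is judged:
By the outcome, as a careful person would: the job done as asked, in the order asked, and still so for the second after the job is handed in, with the robot touching nothing.
It also fails if it takes over 64 s, if anything falls off the work surface, if the arm or the gripper's body presses on something with over 40 N, if the wrist force passes 120 N, or if a joint passes its speed limit or range.

### The arm

A 7-joint arm with a two-finger parallel gripper is mounted at the origin on a cart in front of the work surface, level with it; the furniture and walls round the work are solid. World frame = base frame: x ahead of the robot, y to its left, z up, the work surface at z = 0. Lengths are in m, angles in rad, forces in N, time in s.
With the tool pointing down it reaches from about 0.4 to 0.925 m from the base axis. Payload 5.6 kg.
Tool frame: the origin (TCP) lies at the very end of the fingers, on their centre line; the grasp point (between the pads) lies robot.grasp_offset behind it (robot.grasp_offset is the distance from the TCP to the grasp point, in m); z points along the fingers, y is the line along which they close (so a half turn about z gives the same grasp; the last joint's range is limited). The gripper opens to 85 mm and grips with 20 to 120 N. Pads are 22 mm wide; open, the fingers measure 114 mm over their backs; the gripper's body (76 mm by 85 mm) begins 54 mm behind the grasp point. The pads swing forward as they close: fully open they stand 13 mm farther back than shut.
Start: joints at [1.132, 0.468, -0.012, 1.603, 0.006, 1.071, -0.056], TCP at [0.251, -0.6, 0.231] pointing down, gripper open.
Joint ranges: [-2.53, 2.53], [-0.31, 2.02], [-1.57, 1.55], [0.28, 2.44], [-1.29, 4.43], [0.15, 1.84], [-2.92, 2.92]. Speed limits (rad/s): [2.57, 2.57, 3.14, 3.14, 3.14, 3.14, 3.14].

### API

Orientations are given as a 3x3 rotation matrix whose columns are the frame's x, y, z axes.
In Python, from station import robot, optics, job gives the robot as it stands. The module is installed in compiled form; this text tells all that it offers.
- The arm moves only by the shell command python3 -m jog 'ROWS' [OPENING] [FORCE]. ROWS is JSON, a list of rows, each an object with "delta_pos": the shift along the tool's x, y, z in mm, a list of three; "turn": the turn about the tool's z in rad. In form: [{"delta_pos": [x, y, z], "turn": turn}, ...]. A call has 1 to 5 rows; each row is the pose to reach, as a shift and turn from the pose commanded when the call began, along the tool's axes at that moment; what a row does not reach only later rows make up. A row lasts 1/8 s, in which the tool goes at most 62.5 mm and 10.7 degrees, less where a joint would pass 70% of its speed; a pose out of reach is approached as far as the arm can. A call with a gripper value outside its range is refused whole. OPENING is the closure, from -1 (fully open) to 1 (shut), set as the call begins (- or left out, the last holds). The fingers move at their own pace and stop on an object; FORCE is the grip in N (left out, the last holds). Time passes only in rows, so rows that repeat a pose let the fingers close. It gives the time, the measured TCP pose, the force, the opening and the grip force at its end, in the units of the state.
- robot.get_state(): the state, without advancing time (a new reading comes with each control period).
- optics.snapshot(name): name is "scene" or "top"; returns a dict with "image" (400x640x3 uint8, red, green, blue), "depth" (400x640 float32, m along the optical axis (not along the pixel's ray), 0 where there is no reading), "K" (3x3 intrinsics, pixels), "k1" (the pictures are not rectified: a ray, as slopes to the right and down, at radius r is drawn at 1 + k1 r^2 times it, then the intrinsics apply), "extrinsics" (4x4, takes a point from camera to world coordinates). Camera axes: x right, y down, z forward; pixel columns grow to the right and rows downward; lengths in m; the calibration is good to about 2 mm. A picture is of the moment at which its call begins.
- job.close_job(): hands the job in; it is judged then, once.
The state is a dict: "time": time; "q": joint angles; "qd": joint speeds; "tau": joint torques, N m; "tool_pos": TCP position; "ee_rot": TCP orientation; "wrist_force": force on the tool from outside, world axes, zero at the start; "wrist_torque": the same for the moment, N m; "gripper_width": finger opening in m; "grasp_force": force on a finger pad.
Only numpy, scipy, OpenCV 4.12 (cv2) and the standard library are available. Lean on these libraries where they do the work, as an engineer would, in place of code of your own. Each camera call takes 0.05 s, during which the arm holds its last target. There are 200 camera calls.

## Working session

There is one attempt and no reset: what is moved stays moved. The work goes in short steps, Python scripts to look and compute and a shell command to move; the robot and the scene stay as the last step left them, time stands still between calls to the robot, and variables do not carry over. Pictures are saved under pics/ and viewed, at most 10 in all, crops included, and the job is handed in when it is done.

```bash
mkdir -p pics
cat > h.py <<'E'
import numpy as np, cv2
from station import robot, optics, job
def snap(n):
    s=optics.snapshot(n); np.savez('/tmp/%s.npz'%n,**s); return s
def load(n): return dict(np.load('/tmp/%s.npz'%n))
def ray(s,u,v):
    K=s['K'];xd=np.array([(u-K[0,2])/K[0,0],(v-K[1,2])/K[1,1]]);x=xd.copy()
    for _ in range(20): x=xd/(1+s['k1']*(x@x))
    E=s['extrinsics'];return E[:3,3],E[:3,:3]@np.array([x[0],x[1],1])
def onz(s,u,v,z):
    o,d=ray(s,u,v);return o+d*(z-o[2])/d[2]
def proj(s,p):
    E=s['extrinsics'];c=E[:3,:3].T@(np.array(p)-E[:3,3]);x=c[:2]/c[2];x=x*(1+s['k1']*(x@x));K=s['K']
    return np.array([K[0,0]*x[0]+K[0,2],K[1,1]*x[1]+K[1,2]])
E
python3 - <<'E'
from h import *
for n in('scene','top'):
    s=snap(n);cv2.imwrite(f'pics/{n}0.png',s['image'][:,:,::-1]);print(n,s['extrinsics'].round(3).tolist(),s['K'].round(1).tolist(),s['k1'])
st=robot.get_state();print(st['tool_pos'],st['ee_rot'],st['gripper_width'],robot.grasp_offset)
E
```

```text
scene [[-0.882, -0.332, 0.335, 0.191], [-0.472, 0.601, -0.646, 0.65], [0.014, -0.727, -0.686, 0.741], [0.0, 0.0, 0.0, 1.0]] [[502.7, 0.0, 311.6], [0.0, 502.7, 196.7], [0.0, 0.0, 1.0]] -0.14568218256441248
top [[-0.008, -0.997, 0.077, 0.441], [-1.0, 0.01, 0.028, 0.007], [-0.029, -0.077, -0.997, 1.172], [0.0, 0.0, 0.0, 1.0]] [[501.7, 0.0, 328.9], [0.0, 501.7, 204.9], [0.0, 0.0, 1.0]] -0.03840694076309156
[ 0.25035173 -0.59931156  0.23044742] [[ 9.22715767e-01  3.85480354e-01 -7.13991912e-04]
 [ 3.85480999e-01 -9.22714683e-01  1.41901851e-03]
 [-1.11807065e-04 -1.58458107e-03 -9.99998738e-01]] 0.08529203279050711 0.0187
```

View pics/top0.png

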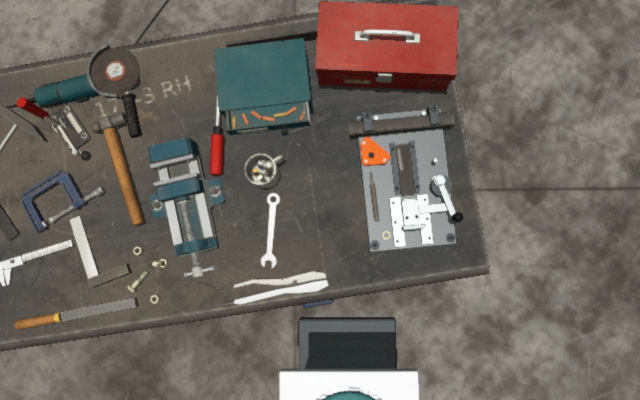

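View pics/scene0.png

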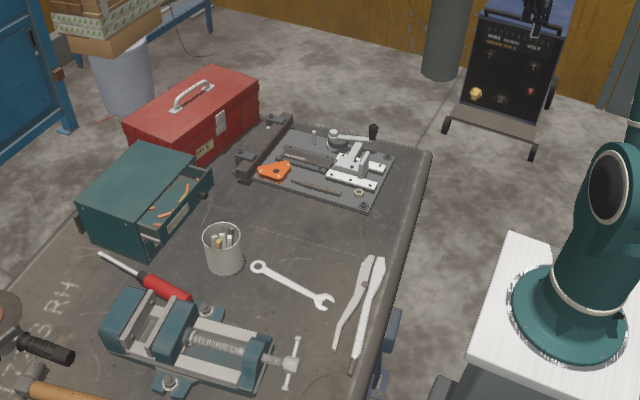

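The top view shows the jig at about (405,190) px, the knob at (457,216), the cam nut at (438,181) and the slide plate near (408,207). The scene view shows the jig from the left, with the knob at (373,131). I'll zoom in on the top view.

Run:
```python
from h import *
s=load('top');c=s['image'][95:260,340:480,::-1]
cv2.imwrite('pics/topc.png',cv2.resize(c,None,fx=3.6,fy=3.6,interpolation=cv2.INTER_CUBIC))
# plate mask from depth: height map 5..18mm
D=s['depth']
P=np.zeros((400,640,3))
for v in range(95,260):
    for u in range(340,480):
        o,d=ray(s,u,v);P[v,u]=o+d*D[v,u]
m=((abs(P[:,:,2]-.012)<.006)&(D>0)).astype(np.uint8)
print(m.sum(), np.median(P[100:250,470:479,2]))
g=(s['image'].astype(int).min(2)>70).astype(np.uint8); g[:95]=0;g[260:]=0;g[:,:345]=0;g[:,475:]=0
cs,_=cv2.findContours(cv2.morphologyEx(g,cv2.MORPH_CLOSE,np.ones((9,9))),0,2)
b=max(cs,key=cv2.contourArea);b=cv2.minAreaRect(b);print(b)
for u,v in cv2.boxPoints(b):print(u,v,onz(s,u,v,.012).round(4))
```

```text
6120 -0.7742560871432184
((409.5, 177.0), (164.0, 129.0), 90.0)
345.0 95.0 [7.912e-01 4.000e-04 1.200e-02]
474.0 95.0 [ 0.787 -0.303  0.012]
474.0 259.0 [ 0.4036 -0.291   0.012 ]
345.0 259.0 [0.406  0.0044 0.012 ]
```

View pics/topc.png

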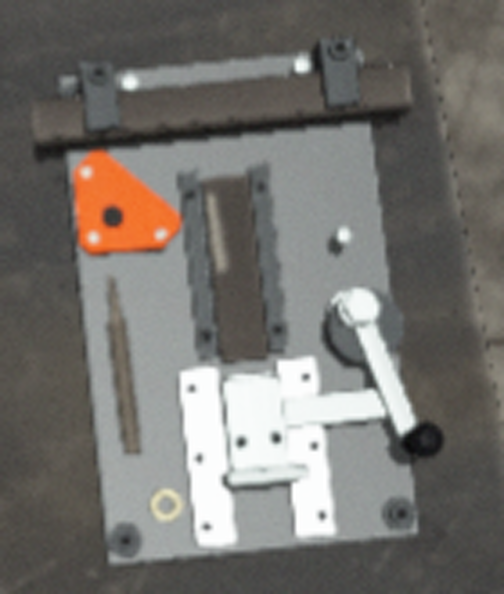

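The crop shows the plate's rear corners at crop px (110,563) and (417,532), the nut on the pivot at (358,306), the knob top at (425,438) and the slide plate's rear edge at about (267,478).

```bash
cat >> h.py <<'E'
def jig(p,J):
    c,s_=np.cos(J[2]),np.sin(J[2]);return np.array([J[0]+c*p[0]-s_*p[1],J[1]+s_*p[0]+c*p[1],p[2]])
def inv(p,J):
    c,s_=np.cos(J[2]),np.sin(J[2]);d=np.array(p[:2])-np.array(J[:2]);return np.array([c*d[0]+s_*d[1],-s_*d[0]+c*d[1],p[2]])
E
python3 - <<'E'
from h import *
s=load('top');f=lambda a,b,z:onz(s,340+a/3.6-.4,95+b/3.6-.4,z)
pts=[((-.155,.1),(110,563,.012)),((-.155,-.1),(417,532,.012)),((-.01,-.07),(358,306,.060)),((.115,.12),(38,152,.042)),((.115,-.12),(411,117,.042))]
A=np.array([p[0] for p in pts]);B=np.array([f(*p[1])[:2] for p in pts])
a=A-A.mean(0);b=B-B.mean(0);th=np.arctan2((a[:,0]*b[:,1]-a[:,1]*b[:,0]).sum(),(a*b).sum())
R=np.array([[np.cos(th),-np.sin(th)],[np.sin(th),np.cos(th)]]);t=B.mean(0)-R@A.mean(0)
J=(*t,th);print('J',J);print((B-(A@R.T+t))*1e3)
np.save('J.npy',J)
k=f(425,438,.088);pv=jig((-.01,-.07,.06),J);d=k-pv
print('knob',k,'r',np.hypot(*d[:2]),'cam',(np.arctan2(d[1],d[0])-th-2.967)%(2*np.pi))
print('slide plate rear top',inv(f(267,484,.067),J),'bar front',inv(f(225,178,.022),J),'bar rear',inv(f(245,358,.022),J))
# scene check
sc=load('scene');c=sc['image'][90:230,220:420,::-1].copy()
c=cv2.resize(c,None,fx=4,fy=4,interpolation=cv2.INTER_CUBIC)
for p in [(-.155,.1,.012),(-.155,-.1,.012),(-.01,-.07,.06),(.115,.12,.042),(.115,-.12,.042),(.165,.1,.012),inv(k,J)]:
    u=(proj(sc,jig(p,J))-[220,90]+.4)*4;cv2.circle(c,tuple(int(x) for x in u),4,(0,0,255),1)
cv2.imwrite('pics/scc.png',c)
E
```

```text
J (np.float64(0.5837538315357462), np.float64(-0.13766103244566613), np.float64(0.08895197575318671))
[[ 3.43875478 -1.79605173]
 [ 3.69507131  1.50410551]
 [ 1.4034234   1.97472515]
 [-3.37273562 -2.24120528]
 [-5.16451387  0.55842634]]
knob [ 0.49795783 -0.23894753  0.088     ] r 0.0876002494879505 cam 0.44339236817982286
slide plate rear top [-0.11220891  0.00067946  0.067     ] bar front [ 0.08656326 -0.00050521  0.022     ] bar rear [-0.03033507 -0.00054287  0.022     ]
```

View pics/scc.png

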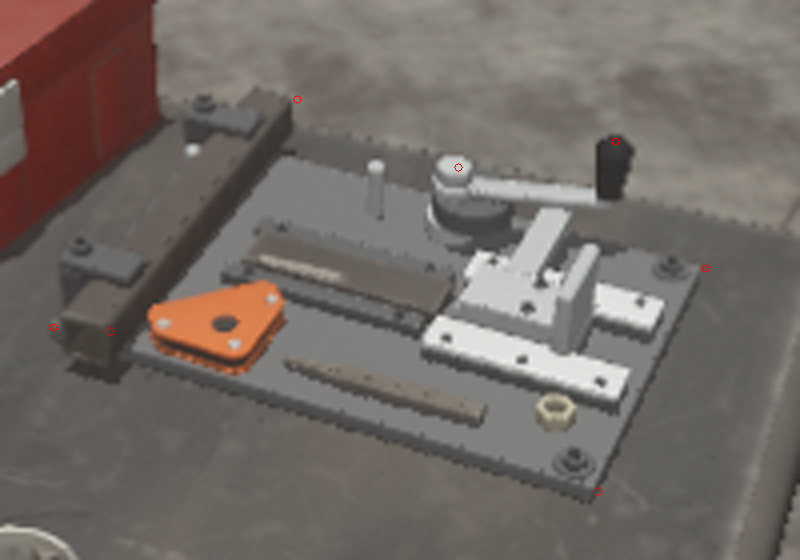

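Position is consistent to a few mm: pivot at (0.581, -0.206), cam at about 0.46, slide at about 0.006. I'll shut the fingers and go to the knob's left side. The tool's +y already points along the push tangent.

```bash
python3 -m jog '[{"delta_pos":[50,-37,0],"turn":0},{"delta_pos":[95,-70,0],"turn":0},{"delta_pos":[140,-105,0],"turn":0},{"delta_pos":[185,-140,0],"turn":0},{"delta_pos":[230,-172,0],"turn":0}]' 1 20; python3 -m jog '[{"delta_pos":[45,-35,0],"turn":0},{"delta_pos":[90,-68,0],"turn":0},{"delta_pos":[128,-95,0],"turn":0},{"delta_pos":[138,-103,0],"turn":0},{"delta_pos":[138,-103,0],"turn":0}]'
python3 - <<'E'
from h import *
st=robot.get_state();R=st['ee_rot'];print(st['time'],st['tool_pos'],np.arctan2(R[1,0],R[0,0]),st['wrist_force'],st['gripper_width'])
d=np.array([.484,-.2047,.062])-st['tool_pos'];print(R.T@d*1e3)
E
```

```text
time: 0.72
tool_pos: [0.397, -0.3505, 0.2311]
ee_rot: [[0.923, 0.386, -0.0], [0.386, -0.923, 0.0], [-0.0, -0.0, -1.0]]
wrist_force: [0.9, -0.3, 0.1]
gripper_width: -0.0
grasp_force: 0.0
time: 1.35
tool_pos: [0.484, -0.2039, 0.231]
ee_rot: [[0.922, 0.387, -0.001], [0.387, -0.922, -0.0], [-0.001, -0.0, -1.0]]
wrist_force: [-0.6, -1.3, -0.6]
gripper_width: -0.0
grasp_force: 0.0
1.35 [ 0.48401111 -0.20387326  0.23097702] 0.39706575567420116 [-0.61387585 -1.29002541 -0.55000656] -7.993927087168069e-07
[ -0.2098804    0.80316206 168.97700281]
```

```bash
python3 -m jog '[{"delta_pos":[0,0,50],"turn":0},{"delta_pos":[0,0,100],"turn":0},{"delta_pos":[0,0,145],"turn":0},{"delta_pos":[0,0,169],"turn":0},{"delta_pos":[0,0,169],"turn":0}]'
python3 - <<'E'
from h import *
for n in('scene','top'):
    s=snap(n)
a=load('top')['image'][130:260,360:480,::-1];b=load('scene')['image'][90:220,270:430,::-1]
cv2.imwrite('pics/ap.png',np.hstack([cv2.resize(a,(337,365),interpolation=2),cv2.resize(b,(449,365),interpolation=2)]))
print(robot.get_state()['tool_pos'])
E
```

```text
time: 1.98
tool_pos: [0.4816, -0.2057, 0.0604]
ee_rot: [[0.924, 0.383, -0.005], [0.383, -0.924, 0.001], [-0.004, -0.003, -1.0]]
wrist_force: [-0.6, 0.2, 0.3]
gripper_width: 0.0002
grasp_force: 0.0
[ 0.48398335 -0.20569139  0.06284874]
```

View pics/ap.png

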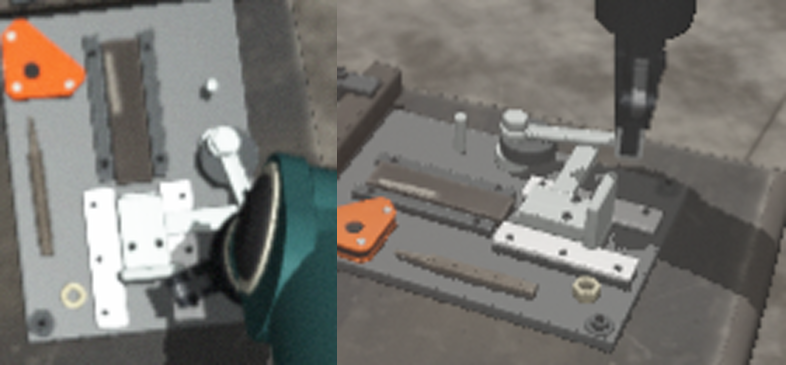

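The scene view shows the fingertips down just in front of the knob, at (628,150), clear of the lever and slide. Next I'll ease into contact.

```bash
python3 -m jog '[{"delta_pos":[0,3,0],"turn":0},{"delta_pos":[0,6,0],"turn":0},{"delta_pos":[0,9,0],"turn":0},{"delta_pos":[0,12,0],"turn":0},{"delta_pos":[0,14,0],"turn":0}]'
```

```text
time: 2.7
tool_pos: [0.4896, -0.2173, 0.0623]
ee_rot: [[0.923, 0.385, 0.0], [0.385, -0.923, -0.0], [-0.0, 0.0, -1.0]]
wrist_force: [-0.2, 0.0, 0.4]
gripper_width: 0.0002
grasp_force: 0.0
```

```bash
python3 -c "
import numpy as np
d=25
for k in range(1,6):
    a=np.radians(6*k);print(a.round(3),(90*(1-np.cos(a))-d*np.sin(a)).round(1),(d*(1-np.cos(a))+90*np.sin(a)).round(1))"
```

```text
0.105 -2.1 9.5
0.209 -3.2 19.3
0.314 -3.3 29.0
0.419 -2.4 38.8
0.524 -0.4 48.3
```

```bash
python3 -m jog '[{"delta_pos":[0,3,0],"turn":0},{"delta_pos":[0,6,0],"turn":0},{"delta_pos":[0,9,0],"turn":0},{"delta_pos":[0,11,0],"turn":0},{"delta_pos":[0,11,0],"turn":0}]'
```

```text
time: 3.32
tool_pos: [0.4937, -0.2275, 0.0621]
ee_rot: [[0.923, 0.385, -0.0], [0.385, -0.923, -0.0], [-0.0, 0.0, -1.0]]
wrist_force: [-1.8, 0.9, -0.6]
gripper_width: 0.0
grasp_force: 0.8
```

```bash
python3 -c "
import numpy as np
d=14
for k in range(1,6):
    a=np.radians(6*k);print(a.round(3),(89*(1-np.cos(a))-d*np.sin(a)).round(1),(d*(1-np.cos(a))+89*np.sin(a)).round(1))"
```

```text
0.105 -1.0 9.4
0.209 -1.0 18.8
0.314 0.0 28.2
0.419 2.0 37.4
0.524 4.9 46.4
```

```bash
python3 -m jog '[{"delta_pos":[-1,9.4,0],"turn":-0.105},{"delta_pos":[-1,18.8,0],"turn":-0.209},{"delta_pos":[0,28.2,0],"turn":-0.314},{"delta_pos":[2,37.4,0],"turn":-0.419},{"delta_pos":[4.9,46.4,0],"turn":-0.524}]'
python3 - <<'E'
from h import *
for n in('scene','top'):
    s=snap(n)
a=load('top')['image'][130:260,360:480,::-1];b=load('scene')['image'][90:220,270:430,::-1]
cv2.imwrite('pics/arc1.png',np.hstack([cv2.resize(a,(337,365),interpolation=2),cv2.resize(b,(449,365),interpolation=2)]))
st=robot.get_state();R=st['ee_rot'];print(R.T@(np.array([.5814,-.2063,0])-st['tool_pos'])*1e3,st['wrist_force'])
E
```

```text
time: 3.95
tool_pos: [0.5156, -0.2689, 0.0621]
ee_rot: [[0.604, 0.797, -0.001], [0.797, -0.604, -0.0], [-0.001, -0.001, -1.0]]
wrist_force: [-2.7, 1.1, 0.9]
gripper_width: -0.0001
grasp_force: 1.4
[89.41054495 12.96629825 62.23727654] [-0.06815508 -0.4898063   0.23139556]
```

View pics/arc1.png

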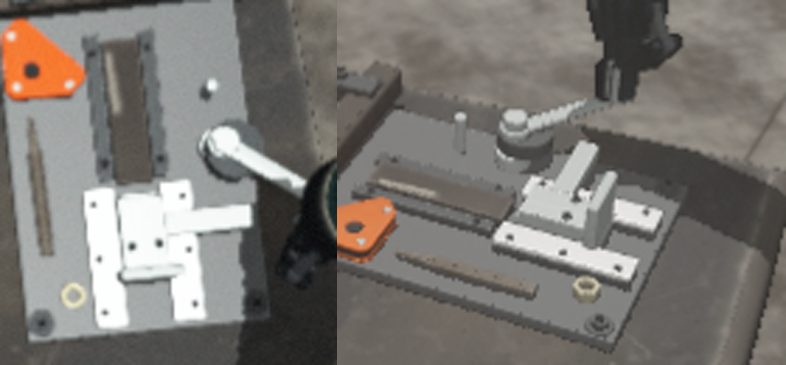

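The lever is turning with the fingertips and is now at about 4.2 rad, pointing to lower right in the top crop. I'll continue along the arc with the same pattern.

```bash
R='run typed rows below'; python3 -m jog '[{"delta_pos":[-1,9.4,0],"turn":-0.125},{"delta_pos":[-1,18.8,0],"turn":-0.249},{"delta_pos":[0,28.2,0],"turn":-0.374},{"delta_pos":[2,37.4,0],"turn":-0.499},{"delta_pos":[4.9,46.4,0],"turn":-0.624}]'
python3 - <<'E'
from h import *
st=robot.get_state();R=st['ee_rot'];P=R.T@(np.array([.5814,-.2063,0])-st['tool_pos'])*1e3;print(P,st['wrist_force'],np.arctan2(st['tool_pos'][1]+.2063,st['tool_pos'][0]-.5814)%6.2832)
for k in range(1,6):
    a=np.radians(6*k);print(a.round(3),(P[0]*(1-np.cos(a))-P[1]*np.sin(a)).round(1),(P[1]*(1-np.cos(a))+P[0]*np.sin(a)).round(1))
E
```

```text
time: 4.68
tool_pos: [0.5553, -0.2938, 0.0621]
ee_rot: [[0.026, 1.0, -0.001], [1.0, -0.026, -0.002], [-0.002, -0.001, -1.0]]
wrist_force: [-2.1, -1.9, 0.4]
gripper_width: 0.0002
grasp_force: 1.5
[88.26365303 23.85998345 61.93076848] [-2.12137706 -1.93325789  0.36384947] 4.42257286980797
0.105 -2.0 9.4
0.209 -3.0 18.9
0.314 -3.1 28.4
0.419 -2.1 38.0
0.524 -0.1 47.3
```

```bash
python3 -m jog '[{"delta_pos":[-2,9.4,0],"turn":-0.105},{"delta_pos":[-3,18.9,0],"turn":-0.209},{"delta_pos":[-3.1,28.4,0],"turn":-0.314},{"delta_pos":[-2.1,38,0],"turn":-0.419},{"delta_pos":[-0.1,47.3,0],"turn":-0.524}]'; python3 -m jog '[{"delta_pos":[-2,9.4,0],"turn":-0.105},{"delta_pos":[-3,18.9,0],"turn":-0.209},{"delta_pos":[-3.1,28.4,0],"turn":-0.314},{"delta_pos":[-2.1,38,0],"turn":-0.419},{"delta_pos":[-0.1,47.3,0],"turn":-0.524}]'
python3 - <<'E'
from h import *
st=robot.get_state();R=st['ee_rot'];P=R.T@(np.array([.5814,-.2063,0])-st['tool_pos'])*1e3;print(P,st['wrist_force'],np.arctan2(st['tool_pos'][1]+.2063,st['tool_pos'][0]-.5814)%6.2832,st['q'][6])
for k in range(1,11):
    a=np.radians(3*k);print(a.round(3),(P[0]*(1-np.cos(a))-P[1]*np.sin(a)).round(1),(P[1]*(1-np.cos(a))+P[0]*np.sin(a)).round(1))
E
```

```text
time: 5.3
tool_pos: [0.603, -0.2954, 0.0621]
ee_rot: [[-0.477, 0.879, -0.001], [0.879, 0.477, -0.002], [-0.002, -0.001, -1.0]]
wrist_force: [-2.5, -1.5, 0.5]
gripper_width: -0.0
grasp_force: 1.4
time: 5.92
tool_pos: [0.6447, -0.2724, 0.0621]
ee_rot: [[-0.853, 0.522, -0.001], [0.522, 0.853, -0.002], [-0.0, -0.002, -1.0]]
wrist_force: [-2.7, -0.9, 0.4]
gripper_width: -0.0002
grasp_force: 1.3
[88.54207745 23.44447054 62.02742549] [-2.73519641 -0.90963372  0.43716501] 5.475987239032262 0.9408035586789277
0.052 -1.1 4.7
0.105 -2.0 9.4
0.157 -2.6 14.1
0.209 -2.9 18.9
0.262 -3.1 23.7
0.314 -2.9 28.5
0.367 -2.5 33.3
0.419 -1.9 38.0
0.471 -1.0 42.8
0.524 0.1 47.4
```

```bash
python3 -m jog '[{"delta_pos":[-1.1,4.7,0],"turn":-0.052},{"delta_pos":[-2,9.4,0],"turn":-0.105},{"delta_pos":[-2.6,14.1,0],"turn":-0.157},{"delta_pos":[-2.9,18.9,0],"turn":-0.209},{"delta_pos":[-3.1,23.7,0],"turn":-0.262}]'; python3 -m jog '[{"delta_pos":[-0.7,2.7,0],"turn":-0.03},{"delta_pos":[-1.2,5.4,0],"turn":-0.06},{"delta_pos":[-1.7,8.1,0],"turn":-0.09},{"delta_pos":[-2.3,10.8,0],"turn":-0.12},{"delta_pos":[-2.5,13.5,0],"turn":-0.15}]'
python3 - <<'E'
from h import *
s=snap('top')
cv2.imwrite('pics/arc3.png',cv2.resize(s['image'][95:260,340:480,::-1],None,fx=3.6,fy=3.6,interpolation=2))
E
```

```text
time: 6.55
tool_pos: [0.6596, -0.254, 0.0621]
ee_rot: [[-0.958, 0.285, -0.001], [0.285, 0.958, -0.002], [0.0, -0.002, -1.0]]
wrist_force: [-2.0, -1.5, 0.7]
gripper_width: -0.0
grasp_force: 1.2
time: 7.18
tool_pos: [0.6663, -0.2404, 0.0622]
ee_rot: [[-0.991, 0.136, 0.0], [0.136, 0.991, -0.0], [-0.0, -0.0, -1.0]]
wrist_force: [-1.1, -1.9, -0.9]
gripper_width: -0.0
grasp_force: 1.2
```

View pics/arc3.png

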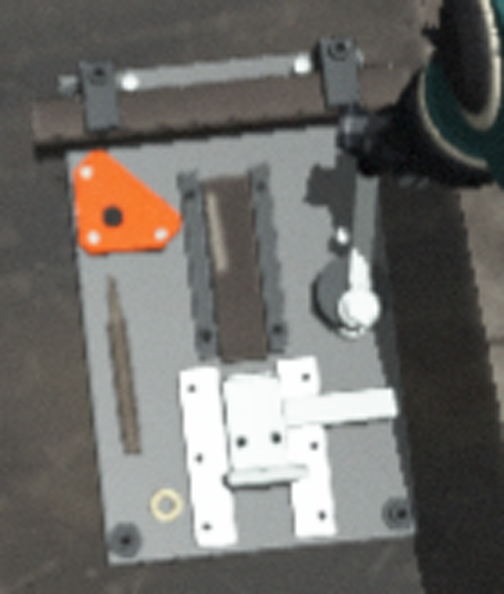

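The lever now points forward, just right of the stop pin at (342,236). I'll finish with small steps, watching for a rise in force.

```bash
python3 -m jog '[{"delta_pos":[-0.3,1.5,0],"turn":-0.017},{"delta_pos":[-0.6,3,0],"turn":-0.033},{"delta_pos":[-0.9,4.5,0],"turn":-0.05},{"delta_pos":[-1.2,6,0],"turn":-0.066},{"delta_pos":[-1.2,6,0],"turn":-0.066}]'; python3 -m jog '[{"delta_pos":[-0.2,1,0],"turn":-0.011},{"delta_pos":[-0.4,2,0],"turn":-0.022},{"delta_pos":[-0.6,3,0],"turn":-0.033},{"delta_pos":[-0.6,3,0],"turn":-0.033}]'
```

```text
time: 7.85
tool_pos: [0.6673, -0.2395, 0.0622]
ee_rot: [[-0.997, 0.074, -0.001], [0.074, 0.997, -0.006], [0.001, -0.006, -1.0]]
wrist_force: [-3.5, -9.9, 0.4]
gripper_width: -0.0002
grasp_force: 4.8
time: 8.35
tool_pos: [0.6677, -0.2396, 0.0623]
ee_rot: [[-0.999, 0.043, -0.002], [0.043, 0.999, -0.009], [0.001, -0.009, -1.0]]
wrist_force: [-4.0, -14.0, 0.6]
gripper_width: -0.0002
grasp_force: 7.0
```

At the stop: force has risen to 14 N with no motion, and the geometry gives a lever angle of about -0.09, as expected. I'll back off and lift.

```bash
python3 -m jog '[{"delta_pos":[0,-15,0],"turn":0},{"delta_pos":[0,-40,0],"turn":0},{"delta_pos":[0,-40,-45],"turn":0},{"delta_pos":[0,-40,-95],"turn":0},{"delta_pos":[0,-40,-120],"turn":0}]'
python3 - <<'E'
from h import *
st=robot.get_state();R=st['ee_rot'];y=np.arctan2(R[1,0],R[0,0])
print(st['tool_pos'],R.T@(np.array([.437,-.150,.042])-st['tool_pos'])*1e3,'turn',-((.089+np.pi)-y),st['q'],st['wrist_force'])
E
```

```text
time: 8.98
tool_pos: [0.6695, -0.2703, 0.1859]
ee_rot: [[-0.999, 0.037, 0.005], [0.037, 0.999, 0.001], [-0.005, 0.001, -1.0]]
wrist_force: [0.9, -0.0, 0.4]
gripper_width: 0.0
grasp_force: 0.0
[ 0.6695043  -0.27033191  0.18592818] [237.61191577 111.44862397 142.73444579] turn -0.12633828966165073 [ 0.84369245  0.80277738 -0.85288116  1.40492481  0.61698398  1.20564468
  1.46050562] [ 0.91751068 -0.00618874  0.36005362]
```

```bash
python3 -m jog '[{"delta_pos":[50,23,0],"turn":-0.03},{"delta_pos":[100,47,0],"turn":-0.06},{"delta_pos":[150,70,0],"turn":-0.09},{"delta_pos":[200,94,0],"turn":-0.126},{"delta_pos":[238,111,0],"turn":-0.126}]'; python3 -m jog '[{"delta_pos":[0,0,0],"turn":0},{"delta_pos":[0,0,45],"turn":0},{"delta_pos":[0,0,95],"turn":0},{"delta_pos":[0,0,142],"turn":0},{"delta_pos":[0,0,142],"turn":0}]'
python3 - <<'E'
from h import *
s=snap('top');b=snap('scene')['image'][90:220,270:430,::-1];a=s['image'][130:260,340:480,::-1]
cv2.imwrite('pics/pl.png',np.hstack([cv2.resize(a,(393,365),interpolation=2),cv2.resize(b,(405,329),interpolation=2)[:365] if 0 else cv2.resize(b,(400,365),interpolation=2)]))
st=robot.get_state();print(st['tool_pos'],inv(st['tool_pos'],np.load('J.npy')),st['wrist_force'])
E
```

```text
time: 9.6
tool_pos: [0.4319, -0.1497, 0.1818]
ee_rot: [[-0.996, -0.089, -0.001], [-0.089, 0.996, 0.001], [0.001, 0.001, -1.0]]
wrist_force: [0.1, -0.5, 0.9]
gripper_width: -0.0002
grasp_force: 0.0
time: 10.22
tool_pos: [0.4328, -0.1503, 0.0378]
ee_rot: [[-0.996, -0.088, -0.005], [-0.088, 0.996, 0.003], [0.005, 0.004, -1.0]]
wrist_force: [0.6, 0.8, 1.3]
gripper_width: 0.0
grasp_force: 0.0
[ 0.4353766  -0.1509735   0.04098556] [-1.48973217e-01 -7.87873923e-05  4.09855637e-02] [ 0.00575519 -0.14307179  0.6324503 ]
```

View pics/pl.png

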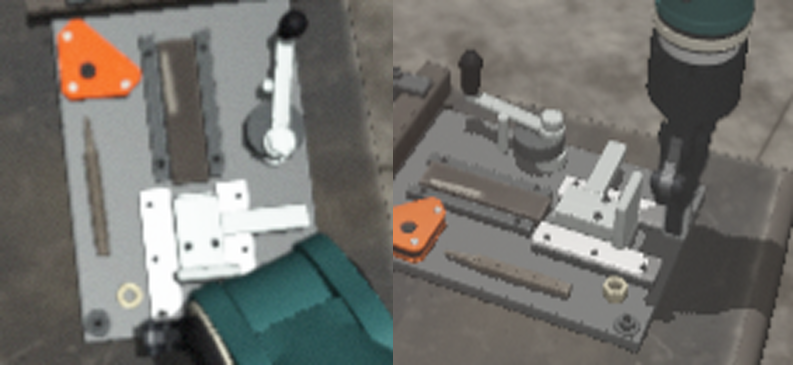

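The lever lies against the stop pin and the fingers stand behind the upright plate with clearance. I'll push forward along tool -x.

```bash
python3 -m jog '[{"delta_pos":[-5,0,0],"turn":0},{"delta_pos":[-10,0,0],"turn":0},{"delta_pos":[-15,0,0],"turn":0},{"delta_pos":[-20,0,0],"turn":0},{"delta_pos":[-25,0,0],"turn":0}]'; python3 -m jog '[{"delta_pos":[-4,0,0],"turn":0},{"delta_pos":[-8,0,0],"turn":0},{"delta_pos":[-12,0,0],"turn":0},{"delta_pos":[-16,0,0],"turn":0},{"delta_pos":[-20,0,0],"turn":0}]'
```

```text
time: 10.95
tool_pos: [0.4592, -0.1494, 0.0403]
ee_rot: [[-0.996, -0.087, 0.0], [-0.087, 0.996, -0.0], [-0.0, -0.0, -1.0]]
wrist_force: [0.2, -0.6, 0.1]
gripper_width: -0.0002
grasp_force: 0.0
time: 11.58
tool_pos: [0.4782, -0.1476, 0.04]
ee_rot: [[-0.996, -0.087, -0.002], [-0.087, 0.996, -0.0], [0.002, 0.0, -1.0]]
wrist_force: [-4.0, -0.3, 1.0]
gripper_width: -0.0001
grasp_force: 2.2
```

```bash
python3 -m jog '[{"delta_pos":[-4,0,0],"turn":0},{"delta_pos":[-8,0,0],"turn":0},{"delta_pos":[-12,0,0],"turn":0},{"delta_pos":[-15,0,0],"turn":0},{"delta_pos":[-15,0,0],"turn":0}]'; python3 -m jog '[{"delta_pos":[-2,0,0],"turn":0},{"delta_pos":[-4,0,0],"turn":0},{"delta_pos":[-6,0,0],"turn":0},{"delta_pos":[-6,0,0],"turn":0}]'
```

```text
time: 12.2
tool_pos: [0.4943, -0.1463, 0.0402]
ee_rot: [[-0.996, -0.087, 0.001], [-0.087, 0.996, 0.0], [-0.001, 0.0, -1.0]]
wrist_force: [-2.2, 0.2, -1.4]
gripper_width: 0.0002
grasp_force: 1.0
time: 12.7
tool_pos: [0.5002, -0.1458, 0.0403]
ee_rot: [[-0.996, -0.087, 0.001], [-0.087, 0.996, 0.0], [-0.001, 0.0, -1.0]]
wrist_force: [-2.4, 0.7, -1.3]
gripper_width: -0.0001
grasp_force: 1.3
```

```bash
python3 -m jog '[{"delta_pos":[-2,0,0],"turn":0},{"delta_pos":[-4,0,0],"turn":0},{"delta_pos":[-6,0,0],"turn":0},{"delta_pos":[-6,0,0],"turn":0}]'
```

```text
time: 13.2
tool_pos: [0.5004, -0.1459, 0.0397]
ee_rot: [[-0.996, -0.086, -0.011], [-0.086, 0.996, -0.003], [0.011, -0.002, -1.0]]
wrist_force: [-18.3, 1.0, 11.9]
gripper_width: -0.0002
grasp_force: 9.0
```

```bash
python3 -m jog '[{"delta_pos":[-2,0,0],"turn":0},{"delta_pos":[-4,0,0],"turn":0},{"delta_pos":[-4,0,0],"turn":0}]'
```

```text
time: 13.58
tool_pos: [0.5003, -0.146, 0.039]
ee_rot: [[-0.996, -0.086, -0.02], [-0.086, 0.996, -0.004], [0.02, -0.002, -1.0]]
wrist_force: [-27.7, -1.0, 19.0]
gripper_width: 0.0001
grasp_force: 14.0
```

The slide stopped hard at 28 N with no more travel, near the expected 0.044. I'll back off gradually, lift clear and check.

```bash
python3 -m jog '[{"delta_pos":[5,0,0],"turn":0},{"delta_pos":[10,0,0],"turn":0},{"delta_pos":[20,0,0],"turn":0},{"delta_pos":[45,0,0],"turn":0},{"delta_pos":[60,0,0],"turn":0}]'; python3 -m jog '[{"delta_pos":[0,0,-40],"turn":0},{"delta_pos":[0,0,-90],"turn":0},{"delta_pos":[0,-50,-140],"turn":0},{"delta_pos":[0,-110,-160],"turn":0},{"delta_pos":[0,-170,-160],"turn":0}]'; python3 -m jog '[{"delta_pos":[0,-50,0],"turn":0},{"delta_pos":[0,-80,0],"turn":0},{"delta_pos":[0,-80,0],"turn":0}]'
python3 - <<'E'
from h import *
s=snap('top')
cv2.imwrite('pics/end.png',cv2.resize(s['image'][95:260,340:480,::-1],None,fx=3.6,fy=3.6,interpolation=2))
E
```

```text
time: 14.2
tool_pos: [0.4496, -0.1503, 0.0406]
ee_rot: [[-0.996, -0.087, 0.001], [-0.087, 0.996, -0.0], [-0.001, -0.0, -1.0]]
wrist_force: [-0.0, 0.6, 0.2]
gripper_width: -0.0
grasp_force: 0.0
time: 14.82
tool_pos: [0.4658, -0.3168, 0.2031]
ee_rot: [[-0.996, -0.088, 0.005], [-0.088, 0.996, -0.004], [-0.005, -0.004, -1.0]]
wrist_force: [1.8, -0.7, 0.2]
gripper_width: -0.0
grasp_force: 0.0
time: 15.2
tool_pos: [0.4708, -0.3971, 0.1997]
ee_rot: [[-0.997, -0.082, 0.001], [-0.082, 0.997, -0.001], [-0.001, -0.001, -1.0]]
wrist_force: [0.5, 0.4, -0.3]
gripper_width: -0.0001
grasp_force: 0.0
```

View pics/end.png

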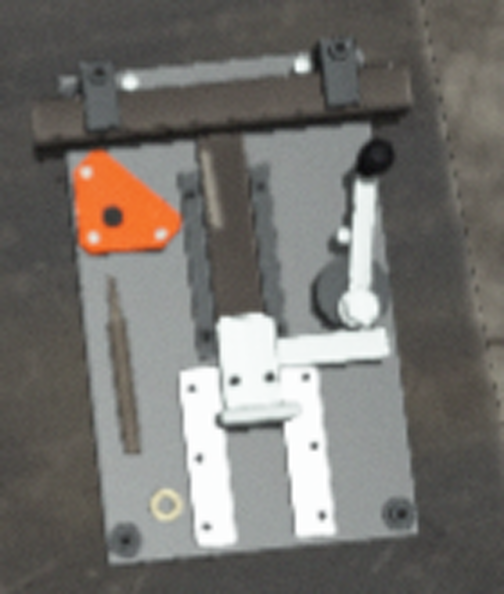

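The flat bar meets the cross bar at (222,137) with the slide's nose against its rear end at (245,315). The lever sits at the pin, the other parts have not moved, and the arm is clear.

```bash
python3 -c "
from station import job
print(job.close_job())"
```

```text
the job is handed in; nothing more can be done
None
```

The job is handed in at about 15 s: the cam lever is at its stop pin, the slide holds the flat bar firmly against the cross bar, and the arm is clear with the loose parts around the jig unmoved in the last picture.

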